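Load a flanged spool onto a saddle stand with a lifting arbor

ROBOT

A 7-joint arm with a two-finger parallel gripper is mounted at the origin on a cart in front of the work surface, level with it; the furniture and walls round the work are solid. World frame = base frame: x ahead of the robot, y to its left, z up, the work surface at z = 0. Lengths are in m, angles in rad, forces in N, time in s.
With the tool pointing down it reaches from about 0.425 to 0.925 m from the base axis. Payload 6.8 kg.
Tool frame: the origin (TCP) lies midway between the tips of the shut fingers; the grasp point (between the pads) lies 19 mm behind it; z points along the fingers, y is the line along which they close (so a half turn about z gives the same grasp; the last joint's range is limited). The gripper opens to 85 mm and grips with 20 to 120 N. Pads are 22 mm wide; open, the fingers measure 114 mm over their backs; the gripper's body (76 mm by 85 mm) begins 54 mm behind the grasp point. The pads swing forward as they close: fully open they stand 13 mm farther back than shut.
Start: joints at [-1.254, 0.477, 0.022, 1.555, -0.011, 1.109, -0.083], TCP at [0.278, 0.615, 0.231] pointing down, gripper open.
Joint ranges: [-2.96, 2.96], [-0.34, 2.1], [-1.41, 1.46], [0.24, 2.44], [-1.37, 4.51], [0.17, 1.92], [-2.96, 2.96]. Speed limits (rad/s): [2.39, 2.39, 3.14, 3.14, 3.14, 3.14, 3.14].

INTERFACE

Orientations are given as a unit quaternion [w, x, y, z].
In Python, from station import * gives the robot as it stands.
- The arm moves only by the shell command python3 -m creep 'ROWS' [FORCE]. ROWS is JSON, a list of rows, each a list of 7 numbers: the gripper command: -1 is shut, 1 is fully open, values between are in proportion, then the shift along the world's x, y, z in mm, then the turn, a rotation vector about the world's x, y, z in rad. A call has 1 to 5 rows; each row shifts and turns the commanded pose from where the row before left it; what a row does not reach is not made up. A row lasts 1/8 s, in which the tool goes at most 62.5 mm and 10.7 degrees, less where a joint would pass 70% of its speed; a pose out of reach is approached as far as the arm can. A call is refused whole if a number of a shift passes 62.5 or a number of a turn 0.188, either way. A call with a gripper value outside its range is refused whole. The fingers move at their own pace and stop on an object; FORCE is the grip in N (left out, the last holds). Time passes only in rows, so rows that do not move let the fingers close. It gives the time, the measured TCP pose, the force, the opening and the grip force at its end, in the units of the state.
- get_obs(): the state, without advancing time (a new reading comes with each control period).
- read_camera(name): name is "scene" or "side" or "wrist"; returns (picture, depth): 384x512x3 uint8, red, green, blue; 384x512 float32, m along the optical axis (not along the pixel's ray), 0 where there is no reading.
- camera_params(name): a dict with "intrinsics" (3x3 intrinsics, pixels), "cam_to_world" (4x4, takes a point from camera to world coordinates); the wrist camera has in their place "mount" (4x4, takes a point from camera to tool coordinates, whose origin is the TCP and whose axes are the flange's). Camera axes: x right, y up, looking along -z (the intrinsics and any distortion apply to the point x, -y, -z); pixel columns grow to the right and rows downward; lengths in m; the calibration is good to about 2 mm. A picture is of the moment at which its call begins: read the wrist's pose just before it. camera_params takes no time and is no camera call.
- hand_in(): hands the job in; it is judged then, once.
The state is a dict: "t": time; "q": joint angles; "joint_vel": joint speeds; "joint_torque": joint torques, N m; "eef_pos": TCP position; "tool_rot": TCP orientation; "contact_force": force on the tool from outside, world axes, zero at the start; "torque": the same for the moment, N m; "gripper_width": opening from 0.0 (shut) to 1.0 (fully open); "grasp_force": force on a finger pad.
Only numpy, scipy, OpenCV 4.12 (cv2) and the standard library are available. Lean on these libraries where they do the work, as an engineer would, in place of code of your own. Each camera call takes 0.05 s, during which the arm holds its last target. There are 200 camera calls.

TASK

Take the lifting arbor by its upright handle, thread its rod through the bore of the spool lying in the low cradle and press gently until the spool bears against the arbor's shoulder. Lift the spool on the rod, carry it to the height-adjustable saddle stand, and lower it gently, feeling for the saddle, until it rests squarely in the V and the rod is free in the bore; pause there, and only then draw the rod out and stand the arbor upright on the cart top again. Do not force or drop anything, do not touch the spool with the gripper, and leave the other things where they are.

Things in the scene. Friction and masses are not known exactly. Their poses are not given: they have to be found in the camera images.
- arbor: Loose metal lifting arbor, 0.45 kg, standing on its foot: foot 64x44x8 mm (x -42 to 22), upright handle 24 (x) x 20 (y) mm up to z = 100 mm (grip across the 20 mm, about 80 mm up), level rod to +x with its axis at y = 0, z = 40 mm. Origin: under the handle's centre, at the foot's underside; z up, x along the rod to its tip. Rod starts pointing roughly away from the robot.
- shoulder (a point): Point on the arbor (its axes): rod axis at the front face of the shoulder, a disc of 28 mm diameter (arbor x 26, z 40 mm). From here the rod is 14 mm in diameter and 66 mm long.
- rod_tip (a point): Point on the arbor (its axes): end of the rod (arbor x 92, z 40 mm). The last 8 mm taper to 8 mm diameter.
- spool: Loose plain metal spool, 0.2 to 0.31 kg, 50 mm long: two end flanges 52 mm in diameter, 5 mm thick; between them a hub 36 mm in diameter; through it a smooth bore 17 mm in diameter. Origin: its centre; x along the bore (at the start roughly away from the robot; it may roll about x). Starts lying in the cradle, bore level, 58 mm above the cart top.
- cradle: Fixed low cradle: plate 64x90x8 mm with a dark 90 degree V block, 34 mm wide along x, 60 mm across, holding the spool's hub between the flanges (3 mm end play each way, then a firm stop). Origin: centre of underside; x along the V, z up; axis of a lying spool 58 mm above it. It and the stand swap places between starts.
- stand: Fixed saddle stand: plate 64x90x10 mm, round clamp collar with black knob, post with a V block like the cradle's, central over the plate. Origin: centre of underside; x along the V, z up. The V's height is clamped differently each time and not measured: a seated spool's axis is anywhere from 75 to 105 mm above the origin. It does not yield.
- gripper_finger: Bystander: stepped metal gripper finger blank, 22 x 80 x 30 mm, loose, lying between the cradle and the stand. Origin: centre of the underside.
- tape_roll: Bystander: roll of black tape, 66 x 85 x 19 mm, loose, lying flat behind the cradle and stand. Origin: centre of the underside.
- spanner: Bystander: open-ended spanner, 26 x 166 x 5 mm, loose, lying flat at the right. Origin: centre of the underside.

How it is judged:
On the way, in this order (a step that is already met when the one before it is completed fails the run):
1. the rod is through the spool's bore and the spool bears against the shoulder (contact over 2 N, spool centre within 28 mm of the shoulder point) (distance between shoulder and spool below 0.028 m and contact force between arbor and spool above 2 N), for 0.1 s.
2. the spool hangs on the rod, clear of the cradle, its centre more than 75 mm above the cart top (distance between shoulder and spool below 0.06 m and contact force between spool and cradle below 0.05 N and contact force between arbor and spool above 1 N and height (world z) of spool above 0.075 m), for 0.3 s.
3. the spool rests level and square in the stand's V, with the rod still in its bore (shoulder point within 45 mm of its centre) but free in it (under 3 N) (x of spool in the frame of stand between -0.006 and 0.006 m and y of spool in the frame of stand between -0.004 and 0.004 m and z of spool in the frame of stand between 0.069 and 0.111 m and angle between the x axis of spool and the x axis of stand, either way round below 0.12 rad and angle between spool's own x axis and vertical between 1.49 and 1.65 rad and contact force between spool and stand above 1 N and distance between shoulder and spool below 0.045 m and contact force between arbor and spool below 3 N), for 0.5 s.
At the end, for the whole second after the job is handed in: Spool at rest in the stand's V, its weight on it: within 6 mm along and 4 mm across, level within 0.08 rad, within 0.12 rad of the V's direction; rod fully out (shoulder over 100 mm from spool centre, no contact); arbor still and upright (0.05 rad) on the cart top (x of spool in the frame of stand between -0.006 and 0.006 m and y of spool in the frame of stand between -0.004 and 0.004 m and z of spool in the frame of stand between 0.069 and 0.111 m and angle between the x axis of spool and the x axis of stand, either way round below 0.12 rad and angle between spool's own x axis and vertical between 1.49 and 1.65 rad and contact force between spool and stand above 1 N and distance between shoulder and spool above 0.1 m and contact force between arbor and spool below 0.05 N and linear speed of each of spool, arbor below 0.02 m/s and angle between arbor's own z axis and vertical below 0.05 rad and height (world z) of arbor below 0.012 m); the robot touches nothing.
It fails at once if the arbor is forced against the spool (more than 20 N) (contact force between arbor and spool above 20 N).
It fails at once if the spool is dropped or pressed hard onto the stand (more than 25 N) (contact force between spool and stand above 25 N).
It fails at once if the gripper touches the spool (contact force between the fingers and spool above 0.5 N).
It fails at once if the gripper finger blank, tape roll or spanner is moved by more than 30 mm (distance of any of gripper_finger, tape_roll, spanner from where it was at the start of the episode above 0.03 m).
It also fails if it takes over 72 s, if anything falls off the work surface, if the arm or the gripper's body presses on something with over 40 N, if the wrist force passes 120 N, or if a joint passes its speed limit or range.

## Working session

There is one attempt and no reset: what is moved stays moved. The work goes in short steps, Python scripts to look and compute and a shell command to move; the robot and the scene stay as the last step left them, time stands still between calls to the robot, and variables do not carry over. Pictures are saved under pics/ and viewed, at most 10 in all, crops included, and the job is handed in when it is done.

```bash
ls; mkdir -p pics; cat > h.py <<'E'
import numpy as np, cv2
from station import *
from scipy.spatial.transform import Rotation as R
def cam(name):
    o=get_obs(); im,d=read_camera(name); p=camera_params(name)
    if name=='wrist':
        q=o['tool_rot']; T=np.eye(4); T[:3,:3]=R.from_quat([q[1],q[2],q[3],q[0]]).as_matrix(); T[:3,3]=o['eef_pos']
        M=T@np.array(p['mount'])
    else: M=np.array(p['cam_to_world'])
    return im,d,np.array(p['intrinsics']),M
def cloud(d,K,M):
    v,u=np.mgrid[:d.shape[0],:d.shape[1]]
    P=np.stack([(u-K[0,2])/K[0,0]*d,-(v-K[1,2])/K[1,1]*d,-d],-1)
    return P@M[:3,:3].T+M[:3,3]
E
python3 - <<'E'
from h import *
for n in ['scene','side']:
    im,d,K,M=cam(n); np.savez(n,im=im,d=d,K=K,M=M)
    cv2.imwrite(f'pics/{n}0.png',cv2.resize(im[...,::-1],(800,600)))
    print(n,K.tolist(),M.round(3).tolist(),[k for k in camera_params(n)])
print(get_obs())
E
```

```text
pics
scene [[411.7341581544523, 0.0, 254.35922478437752], [0.0, 411.7341581544523, 195.8861414884126], [0.0, 0.0, 1.0]] [[0.766, 0.353, -0.536, 0.031], [-0.642, 0.434, -0.632, -0.706], [0.01, 0.829, 0.56, 0.604], [0.0, 0.0, 0.0, 1.0]] ['intrinsics', 'cam_to_world']
side [[355.29920714035626, 0.0, 258.1495036528977], [0.0, 355.29920714035626, 192.70566633768638], [0.0, 0.0, 1.0]] [[-0.998, -0.023, 0.056, 0.604], [0.061, -0.414, 0.908, 0.665], [0.002, 0.91, 0.414, 0.397], [0.0, 0.0, 0.0, 1.0]] ['intrinsics', 'cam_to_world']
{'t': 0.1, 'q': array([-1.25410642,  0.47770105,  0.02235806,  1.55629756, -0.01150061,
        1.10930571, -0.08308499]), 'joint_vel': array([-0.0009129 , -0.00139217,  0.00024063, -0.00268905, -0.0016477 ,
       -0.00102012,  0.00140012]), 'joint_torque': array([ 5.01407674e-03, -5.97755671e+01,  1.61387399e+00, -2.81954026e+01,
        1.28761251e-02,  5.02936804e-03, -3.20886409e-05]), 'eef_pos': array([0.27799492, 0.61454099, 0.23045746]), 'tool_rot': array([-1.07607676e-04,  2.10790992e-01,  9.77530834e-01, -7.84295040e-04]), 'contact_force': array([ 0.04750331,  0.12685552, -0.56895889]), 'torque': array([ 0.00375814, -0.03298962, -0.02428305]), 'grasp_force': 0.0, 'gripper_width': 0.9993734749903118}
```

View pics/scene0.png

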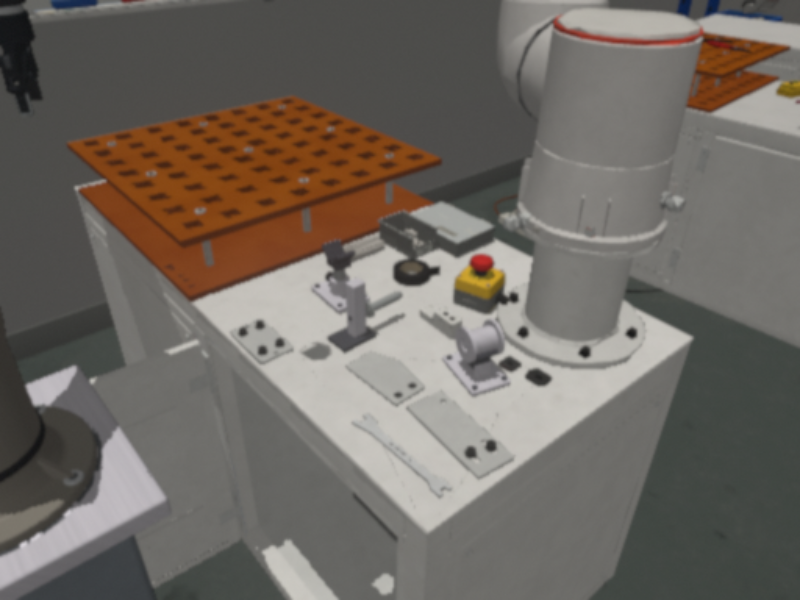

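View pics/side0.png

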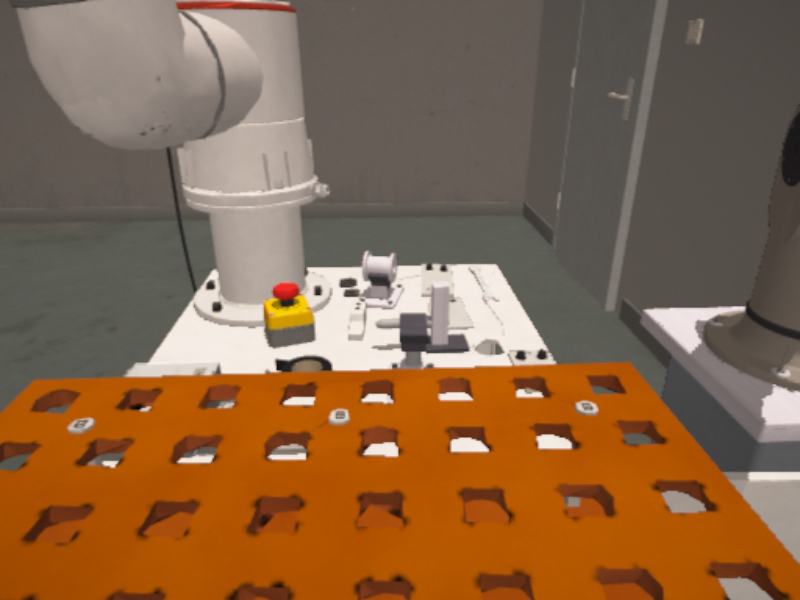

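The scene view shows the spool on its cradle at (478,350), the arbor with its handle at (355,312) and its rod pointing to (400,297), and the stand's dark V at (338,262). The finger blank is at (440,320), the tape at (410,270) and the spanner at (400,455). Our robot is the dark one on the left.

```bash
python3 - <<'E'
from h import *
for n in ['scene','side']:
    z=np.load(n+'.npz'); P=cloud(z['d'],z['K'],z['M'])
    pts={'scene':dict(handletop=(355,285),handle=(353,305),foot=(350,338),rodA=(375,303),rodtip=(398,296),Vtop=(338,250),plateS=(335,292),plateS2=(318,292),spool=(478,335),spoolR=(493,335),cradpl=(478,380),table=(560,400),tape=(410,262),fing=(440,318),orange=(300,150)),
     'side':dict(handletop=(440,288),V=(413,320),spool=(380,268),rod=(388,323),blank=(357,310),plate=(410,365))}[n]
    for k,(u,v) in pts.items(): print(n,k,P[int(v*.64),int(u*.64)].round(3))
    x,y,zz=P[...,0],P[...,1],P[...,2]
    # height map clusters
    m=(zz>0.012)&(zz<0.13)&(x>0.3)&(x<0.85)&(y>-0.5)&(y<0.35)
    if n=='scene':
        c,l,s,ce=cv2.connectedComponentsWithStats(m.astype(np.uint8))
        for i in range(1,c):
            if s[i,4]>40:
                q=P[l==i]; print(s[i],np.percentile(q,[2,50,98],axis=0).round(3).tolist())
    im=z['im'][...,::-1]
    cr=im[140:270,170:350] if n=='scene' else im[150:250,210:340]
    cv2.imwrite(f'pics/{n}c.png',cv2.resize(cr,None,fx=4.4,fy=4.4,interpolation=cv2.INTER_CUBIC))
E
```

```text
scene handletop [ 0.502 -0.054  0.1  ]
scene handle [ 0.498 -0.05   0.064]
scene foot [ 0.491 -0.052  0.007]
scene rodA [ 0.548 -0.043  0.045]
scene rodtip [ 0.588 -0.049  0.043]
scene Vtop [0.562 0.074 0.081]
scene plateS [0.54  0.058 0.018]
scene plateS2 [0.527 0.09  0.007]
scene spool [ 0.58  -0.23   0.073]
scene spoolR [ 0.601 -0.24   0.069]
scene cradpl [ 0.57  -0.246  0.007]
scene table [ 0.634 -0.344  0.001]
scene tape [0.702 0.052 0.019]
scene fing [ 0.617 -0.117  0.025]
scene orange [0.715 0.421 0.117]
[  92   93  212   84 6003] [[0.356, 0.05, 0.012], [0.628, 0.256, 0.115], [0.844, 0.346, 0.119]]
[ 204  139   54   75 1240] [[0.496, -0.057, 0.012], [0.544, 0.041, 0.046], [0.717, 0.237, 0.099]]
[169 147  13  17  53] [[0.52, 0.233, 0.012], [0.549, 0.271, 0.012], [0.589, 0.315, 0.014]]
[138 151  17  12  51] [[0.464, 0.302, 0.012], [0.481, 0.328, 0.013], [0.507, 0.347, 0.014]]
[ 290  161  123   71 4294] [[0.694, -0.337, 0.012], [0.733, -0.26, 0.05], [0.822, -0.082, 0.126]]
[252 165  30  14 231] [[0.66, 0.003, 0.012], [0.692, 0.029, 0.018], [0.731, 0.065, 0.02]]
[110 172  32  16 116] [[0.349, 0.207, 0.012], [0.374, 0.243, 0.013], [0.404, 0.297, 0.016]]
[270 195  54  45 990] [[0.562, -0.255, 0.013], [0.59, -0.232, 0.052], [0.636, -0.08, 0.082]]
side handletop [ 0.512 -0.036  0.096]
side V [0.554 0.044 0.089]
side spool [ 0.59  -0.212  0.061]
side rod [ 0.583 -0.042  0.042]
side blank [ 0.629 -0.117  0.028]
side plate [0.56  0.069 0.038]
```

View pics/scenec.png

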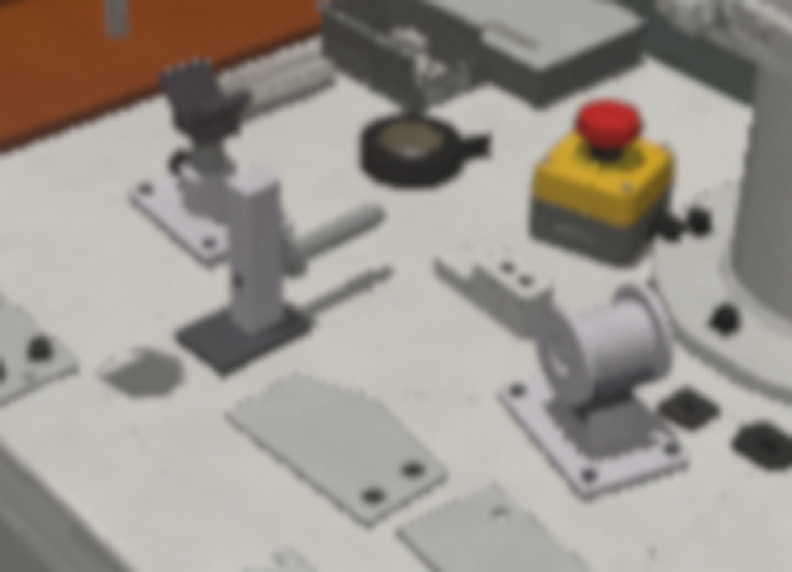

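The crop confirms it: the arbor is at about (0.507,-0.046), the spool at (0.588,-0.231) and the stand at (0.555,0.065). Heights match the given sizes, so I'm moving towards the arbor for a closer wrist look.

```bash
python3 -m creep '[[1,20,-58,5,0,0,0.042],[1,20,-58,5,0,0,0.042],[1,20,-58,5,0,0,0.042],[1,20,-58,5,0,0,0.042],[1,20,-58,5,0,0,0.042]]'; python3 -m creep '[[1,20,-58,5,0,0,0.042],[1,20,-58,5,0,0,0.042],[1,20,-58,5,0,0,0.042],[1,20,-58,5,0,0,0.042],[1,20,-58,5,0,0,0.042]]'
python3 -m creep '[[1,0,-30,0,0,0,0],[1,0,0,0,0,0,0]]'
python3 - <<'E'
from h import *
print(np.array(camera_params('wrist')['mount']).round(3).tolist())
im,d,K,M=cam('wrist'); np.savez('w1',im=im,d=d,K=K,M=M); o=get_obs(); print(o['eef_pos'],o['tool_rot'],o['contact_force'],o['q'])
cv2.imwrite('pics/w1.png',cv2.resize(im[...,::-1],(800,600)))
E
```

```text
t: 0.72
eef_pos: [0.3785, 0.3228, 0.2563]
tool_rot: [-0.0, 0.107, 0.994, -0.0]
contact_force: [1.2, -0.6, 0.4]
gripper_width: 1.001
grasp_force: 0.0
t: 1.35
eef_pos: [0.4783, 0.0331, 0.2815]
tool_rot: [0.0, 0.002, 1.0, 0.0]
contact_force: [0.5, 0.6, -0.5]
gripper_width: 1.002
grasp_force: 0.0
t: 1.6
eef_pos: [0.4779, 0.0022, 0.2812]
tool_rot: [-0.0, 0.005, 1.0, -0.0]
contact_force: [-0.2, 0.8, 0.9]
gripper_width: 0.997
grasp_force: 0.0
[[-0.0, 0.959, 0.284, 0.072], [1.0, 0.0, 0.001, -0.0], [0.001, 0.284, -0.959, -0.144], [0.0, 0.0, 0.0, 1.0]]
[0.47790713 0.00431715 0.28108799] [-2.67651293e-04  3.56627609e-03  9.99993603e-01  6.56662515e-05] [ 0.62178052  1.37032829 -0.31435845] [-0.4651339   0.09165782  0.35222098  1.9680681  -0.03587233  1.08824607
  1.4660591 ]
```

View pics/w1.png

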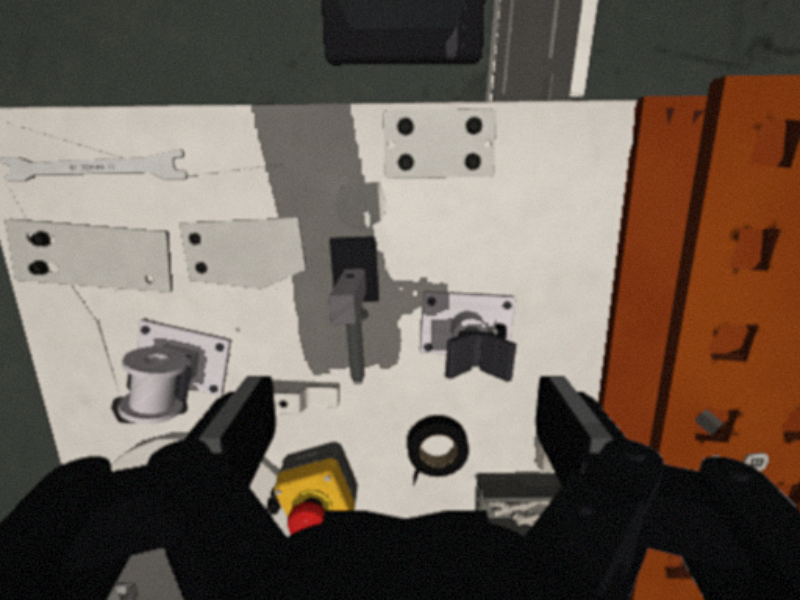

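The wrist view (down = +x, right = +y) shows everything: cradle and spool at (165,370), arbor handle at (350,295) with the rod to (358,382), and stand at (475,335). I'll measure yaws and centres from its depth.

```bash
python3 - <<'E'
from h import *
z=np.load('w1.npz'); d=z['d']; P=cloud(d,z['K'],z['M']); ok=d>0
def sel(x0,x1,y0,y1,z0,z1):
    m=ok&(P[...,0]>x0)&(P[...,0]<x1)&(P[...,1]>y0)&(P[...,1]<y1)&(P[...,2]>z0)&(P[...,2]<z1); return P[m]
def rect(n,q): 
    r=cv2.minAreaRect(q[:,:2].astype(np.float32)*1000); print(n,len(q),np.round(r[0],1),np.round(r[1],1),round(r[2],1),'z',q[:,2].mean().round(4),q[:,:2].mean(0).round(4))
print('table z',np.median(sel(.42,.48,-.02,.05,-.02,.02)[:,2]))
rect('cradle',sel(.52,.66,-.30,-.17,.005,.012)); rect('stand',sel(.48,.62,0.02,.13,.006,.014))
rect('foot',sel(.44,.54,-.08,-.015,.005,.012)); rect('handletop',sel(.47,.54,-.09,-.0,.094,.106))
rod=sel(.538,.62,-.09,0,.036,.056); c=rod.mean(0); s=np.linalg.svd(rod-c)[2][0]; print('rod',len(rod),c.round(4),np.degrees(np.arctan2(s[1],s[0])),s, rod.min(0),rod.max(0))
rect('handle side',sel(.48,.525,-.09,-.0,.06,.095))
sp=sel(.54,.66,-.30,-.17,.05,.1); print('spool',len(sp),np.percentile(sp,[1,50,99],axis=0).round(4).tolist()); rect('spool',sp)
top=sel(.54,.66,-.30,-.17,.079,.09); rect('flangetops',top)
V=sel(.5,.62,.02,.13,.05,.12); print('V',len(V),np.percentile(V,[1,50,99],axis=0).round(4).tolist()); rect('V',V)
im=z['im'][...,::-1]
cv2.imwrite('pics/w1c.png',cv2.resize(im[145:280,65:340],None,fx=2.9,fy=2.9,interpolation=cv2.INTER_CUBIC))
E
```

```text
table z 0.0006817171439978953
cradle 1244 [ 601.8 -231.4] [90.6 93.4] 74.9 z 0.0086 [ 0.5812 -0.2158]
stand 1288 [551.6  64. ] [63.8 87.6] 0.0 z 0.0105 [0.5432 0.0566]
foot 846 [497.8 -47.5] [63.5 44.1] 1.6 z 0.0086 [ 0.4892 -0.0452]
handletop 336 [507.8 -47.2] [24.  20.1] 1.3 z 0.1002 [ 0.5069 -0.0467]
rod 364 [ 0.5669 -0.0449  0.0459] 1.349205969891134 [ 0.9996858   0.02354504 -0.00859864] [ 0.53822086 -0.05287093  0.03965339] [ 0.6000798  -0.03829712  0.04891861]
handle side 161 [502.6 -41.9] [28.7 13.9] 43.6 z 0.078 [ 0.4999 -0.0439]
spool 1686 [[0.5604, -0.2552, 0.0506], [0.5893, -0.2216, 0.072], [0.6182, -0.1985, 0.0847]]
spool 1686 [ 589.9 -228.1] [56.2 51.6] 74.7 z 0.069 [ 0.5886 -0.2228]
flangetops 242 [ 590.1 -227.6] [32.8 51.5] 74.4 z 0.0821 [ 0.5896 -0.2265]
V 1152 [[0.5366, 0.0344, 0.0661], [0.5521, 0.065, 0.0876], [0.571, 0.0888, 0.0971]]
V 1152 [554.5  61.7] [56.2 34.5] 86.0 z 0.0865 [0.5526 0.0626]
```

View pics/w1c.png

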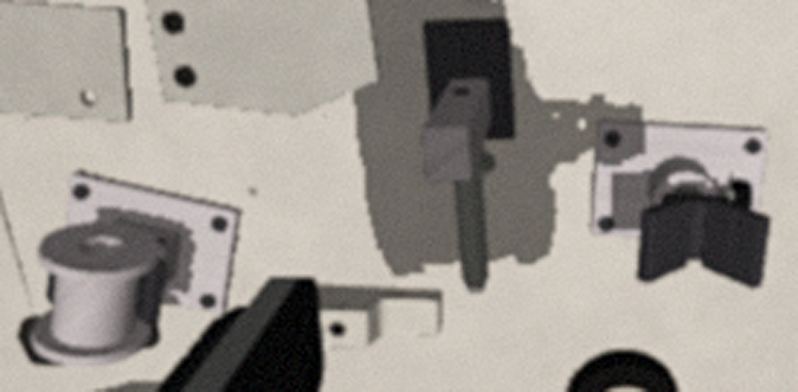

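The crop agrees with the fits: the arbor is at (508,-47) mm with yaw +1.4°, and the spool's bore yaw is about -15.5°. Next I'll fit the spool's face and the V planes from the same data, and descend to the handle.

```bash
python3 - <<'E'
from h import *
z=np.load('w1.npz'); d=z['d']; P=cloud(d,z['K'],z['M'])
gx=np.gradient(cv2.GaussianBlur(P,(0,0),1),axis=(0,1)); N=np.cross(gx[0],gx[1]); N/=np.linalg.norm(N,axis=-1,keepdims=True)+1e-12
N[N[...,2]<0]*=-1
def plane(q):
    k=np.ones(len(q),bool)
    for _ in range(4):
        c=q[k].mean(0); n=np.linalg.svd(q[k]-c,full_matrices=False)[2][2]; k=abs((q-c)@n)<.0015
    return c,n*np.sign(n[2] if abs(n[2])>.3 else n[0]),k
x,y,h=P[...,0],P[...,1],P[...,2]
b=(d>0)&(x>.51)&(x<.6)&(y>.02)&(y<.12)&(h>.06)&(h<.12)
A=P[b&(N[...,1]>.55)&(N[...,2]>.5)]; B=P[b&(N[...,1]<-.55)&(N[...,2]>.5)]
(ca,na,ka),(cb,nb,kb)=plane(A),plane(B)
t=np.cross(na,nb); t/=np.linalg.norm(t); t*=np.sign(t[0])
p=np.linalg.lstsq(np.array([na,nb,[1,0,0]]),np.array([na@ca,nb@cb,.553]),rcond=None)[0]
print('V',len(A),len(B),na.round(3),nb.round(3),'dir',t.round(4),'yaw',np.degrees(np.arctan2(t[1],t[0])),'valley@x.553',p.round(4))
for q,k in((A,ka),(B,kb)):
    s=(q[k]-p)@t; print('along',np.percentile(s,[1,99]).round(4), np.percentile(q[k],[1,99],axis=0).round(4).tolist())
f=(d>0)&(x>.54)&(x<.6)&(y>-.27)&(y<-.19)&(h>.034)&(h<.09)
F=P[f]; yaw=np.radians(-15.5); u=np.array([np.cos(yaw),np.sin(yaw),0]); s=F@u; q=F[s<np.percentile(s,2)+.003]
c,n,k=plane(q); q=q[k]; r=np.hypot(*(q-[0,0,.058])[:,[1,2]].T)
print('face',len(q),n.round(4),'yaw',np.degrees(np.arctan2(n[1],n[0])),c.round(4),np.percentile(q,[1,99],axis=0).round(4).tolist())
E
python3 -m creep '[[1,15,-26,-30,0,0,0.031],[1,15,-25,-40,0,0,0],[1,0,0,-50,0,0,0],[1,0,0,-30,0,0,0],[1,0,0,0,0,0,0]]'
```

```text
V 257 303 [0.039 0.716 0.697] [-0.039 -0.699  0.714] dir [ 9.985e-01 -5.510e-02  4.000e-04] yaw -3.160173709560208 valley@x.553 [0.553  0.0616 0.0739]
along [-0.014   0.0131] [[0.5381, 0.0406, 0.0746], [0.5655, 0.0599, 0.096]]
along [-0.013   0.0136] [[0.5406, 0.0642, 0.0761], [0.5675, 0.0837, 0.0955]]
face 566 [ 0.966  -0.2583 -0.0079] yaw -14.97016088470485 [ 0.5661 -0.2218  0.0613] [[0.5597, -0.2454, 0.0353], [0.5726, -0.198, 0.0846]]
t: 2.28
eef_pos: [0.5064, -0.0443, 0.1292]
tool_rot: [-0.003, -0.014, 1.0, 0.0]
contact_force: [-0.1, 1.0, 0.6]
gripper_width: 1.002
grasp_force: 0.0
```

The stand's V valley runs through (0.553,0.0616) at yaw -3.2°, which puts a seated spool's axis at about z=0.099. The spool is at (0.590,-0.228) with yaw -15°. Now descending and gripping.

```bash
python3 -m creep '[[1,1.5,-3,-30,0,0,0],[1,0,0,-28,0,0,0],[1,0,0,-10,0,0,0],[1,0,0,0,0,0,0]]' ; python3 -m creep '[[-1,0,0,0,0,0,0],[-1,0,0,0,0,0,0],[-1,0,0,0,0,0,0],[-1,0,0,0,0,0,0],[-1,0,0,0,0,0,0]]' 90;  python3 -m creep '[[-1,0,0,0,0,0,0],[-1,0,0,0,0,0,0]]'
```

```text
t: 2.78
eef_pos: [0.5102, -0.0484, 0.064]
tool_rot: [0.0, -0.013, 1.0, 0.0]
contact_force: [0.5, 0.6, -0.3]
gripper_width: 1.001
grasp_force: 0.0
t: 3.4
eef_pos: [0.5099, -0.0489, 0.0636]
tool_rot: [0.0, -0.013, 1.0, 0.0]
contact_force: [-0.7, 0.8, 5.1]
gripper_width: 0.222
grasp_force: 88.9
t: 3.65
eef_pos: [0.51, -0.0489, 0.0636]
tool_rot: [0.0, -0.013, 1.0, 0.0]
contact_force: [-1.8, 1.0, 6.2]
gripper_width: 0.221
grasp_force: 89.0
```

Gripped. I'll lift, turn to the bore direction and stop 20 mm before the spool.

```bash
python3 -m creep '[[-1,0,0,20,0,0,0],[-1,0,0,20,0,0,0],[-1,-12.5,-36,0,0,0,-0.072],[-1,-12.5,-36,0,0,0,-0.072],[-1,-12.5,-36,0,0,0,-0.072]]'; python3 -m creep '[[-1,-12.5,-36,0,0,0,-0.072],[-1,0,0,-10,0,0,0],[-1,0,0,-12,0,0,0],[-1,0,0,0,0,0,0],[-1,0,0,0,0,0,0]]'
python3 - <<'E'
from h import *
o=get_obs(); print(o['eef_pos'],o['tool_rot'],o['contact_force'],o['torque'])
im,d,K,M=cam('wrist'); np.savez('w2',im=im,d=d,K=K,M=M)
P=cloud(d,K,M);x,y,h=P[...,0],P[...,1],P[...,2]
o=get_obs()['eef_pos']; a=np.radians(-15);u=np.array([np.cos(a),np.sin(a)]);v=np.array([-u[1],u[0]])
X=(x-o[0])*u[0]+(y-o[1])*u[1]; Y=(x-o[0])*v[0]+(y-o[1])*v[1]
m=(d>0)&(X>.03)&(X<.093)&(abs(Y)<.02)&(h>.045)&(h<.08); r=np.stack([X[m],Y[m],h[m]],-1)
print('rod',len(r))
for lo in np.arange(.03,.093,.01):
    k=(r[:,0]>=lo)&(r[:,0]<lo+.01)
    if k.sum()>5: print(lo.round(3),k.sum(),'Y',np.percentile(r[k,1],[3,50,97]).round(4),'z',np.percentile(r[k,2],[50,97]).round(4))
print('tipX',r[:,0].max())
m=(d>0)&(X>.1)&(X<.19)&(abs(Y)<.04)&(h>.03)&(h<.1); s=np.stack([X[m],Y[m],h[m]],-1)
print('spool',len(s),np.percentile(s,[1,50,99],axis=0).round(4))
t=s[(s[:,2]>.0815)]; print('top',len(t),np.percentile(t,[1,50,99],axis=0).round(4), cv2.minAreaRect(t[:,:2].astype(np.float32)*1000))
cv2.imwrite('pics/w2.png',cv2.resize(im[...,::-1],(800,600)))
E
```

```text
t: 4.28
eef_pos: [0.4708, -0.1578, 0.1026]
tool_rot: [-0.001, 0.096, 0.995, 0.0]
contact_force: [0.3, -0.9, -4.1]
gripper_width: 0.223
grasp_force: 88.9
t: 4.9
eef_pos: [0.4599, -0.1921, 0.0811]
tool_rot: [-0.0, 0.13, 0.992, 0.0]
contact_force: [0.2, -0.6, -3.6]
gripper_width: 0.221
grasp_force: 88.9
[ 0.45993602 -0.19212621  0.08108809] [-2.55959399e-04  1.29683778e-01  9.91555362e-01  1.30593637e-04] [ 0.2028361  -0.61746208 -3.63673825] [ 0.01744564 -0.02945065 -0.03392217]
rod 541
0.05 194 Y [-0.0058  0.0006  0.0066] z [0.0644 0.0658]
0.06 239 Y [-0.0059  0.001   0.0072] z [0.0641 0.0658]
0.07 108 Y [-0.0059  0.0007  0.0074] z [0.0635 0.0655]
tipX 0.07700537506309237Traceback (most recent call last):
  File "<stdin>", line 14, in <module>
    return _quantile_unchecked(
        a, q, axis, out, overwrite_input, method, keepdims, weights)
    return _ureduce(a,
                    func=_quantile_ureduce_func,
    ...<5 lines>...
                    overwrite_input=overwrite_input,
                    method=method)
    r = func(a, **kwargs)
    result = _quantile(arr,
                       quantiles=q,
    ...<2 lines>...
                       out=out,
                       weights=wgt)
    slices_having_nans = np.isnan(arr[-1, ...])
                                  ~~~^^^^^^^^^
IndexError: index -1 is out of bounds for axis 0 with size 0
```

The rod is level at 58 mm. The fingers hide the spool from the wrist camera, so I'll check the alignment in the scene camera.

```bash
python3 - <<'E'
from h import *
from scipy.optimize import least_squares
im,d,K,M=cam('scene'); P=cloud(d,K,M);x,y,h=P[...,0],P[...,1],P[...,2]
o=np.array([.4599,-.1921]); a=np.radians(-15);u=np.array([np.cos(a),np.sin(a)]);v=np.array([-u[1],u[0]])
X=(x-o[0])*u[0]+(y-o[1])*u[1]; Y=(x-o[0])*v[0]+(y-o[1])*v[1]
def g(x0,x1,w,z0,z1):
    m=(d>0)&(X>x0)&(X<x1)&(abs(Y)<w)&(h>z0)&(h<z1); return np.stack([X[m],Y[m],h[m]],-1)
def cyl(q,r,yaw=True):
    f=lambda p: np.hypot((q[:,1]-p[0]-p[2]*(q[:,0]-q[:,0].mean())), q[:,2]-p[1])-r
    s=least_squares(f,[0,.058,0],loss='soft_l1',f_scale=.001); return len(q),s.x.round(4),np.abs(s.fun).mean().round(4)
print('rod',cyl(g(.034,.08,.012,.048,.075),.007), 'tipX',np.percentile(g(.05,.1,.012,.048,.075)[:,0],99))
s=g(.1,.18,.04,.05,.1); print('X range',np.percentile(s[:,0],[1,99]))
c=np.percentile(s[:,0],[1,99]).mean(); print('hub',cyl(g(c-.017,c+.017,.019,.055,.079),.018))
cv2.imwrite('pics/s2.png',cv2.resize(im[170:270,200:340][...,::-1],None,fx=5.5,fy=5.5,interpolation=cv2.INTER_CUBIC))
E
```

```text
rod (129, array([0.0022, 0.0568, 0.0235]), np.float64(0.0009)) tipX 0.09010529292508061
X range [0.10920693 0.15975026]
hub (184, array([ 0.0009,  0.0569, -0.0109]), np.float64(0.001))
```

View pics/s2.png

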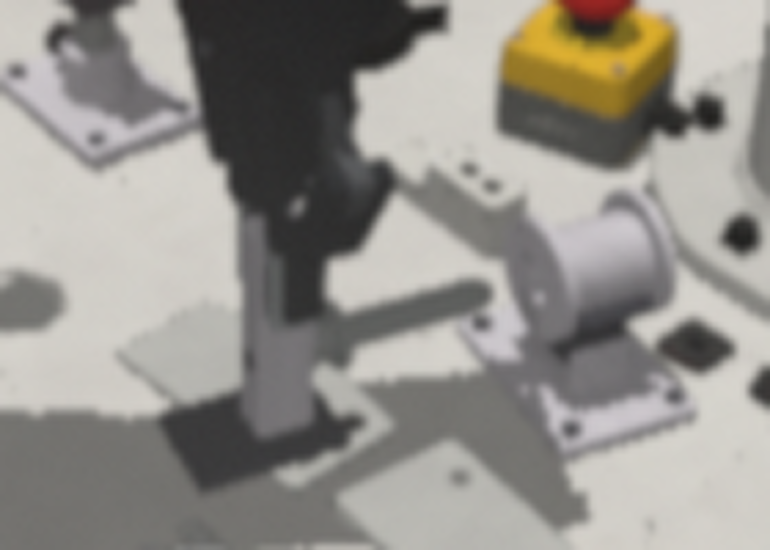

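The scene camera agrees: the rod is about 1.3 mm to +y of the bore, at equal height, with the tip 19 mm from the spool face. I'll correct that, then enter the bore while watching forces.

```bash
python3 -m creep '[[-1,-0.2,-0.7,0,0,0,-0.006],[-1,7.7,-2.1,0,0,0,0],[-1,7.7,-2.1,0,0,0,0],[-1,4.8,-1.3,0,0,0,0],[-1,0,0,0,0,0,0]]'; python3 -m creep '[[-1,2.9,-0.8,0,0,0,0],[-1,2.9,-0.8,0,0,0,0],[-1,2.9,-0.8,0,0,0,0],[-1,0,0,0,0,0,0]]'
```

```text
t: 5.62
eef_pos: [0.4802, -0.1993, 0.0813]
tool_rot: [0.0, 0.133, 0.991, -0.0]
contact_force: [-0.8, 0.3, -4.6]
gripper_width: 0.222
grasp_force: 89.0
t: 6.12
eef_pos: [0.4887, -0.2016, 0.0813]
tool_rot: [0.0, 0.133, 0.991, -0.0]
contact_force: [-0.1, -0.3, -5.0]
gripper_width: 0.221
grasp_force: 89.0
```

```bash
python3 -m creep '[[-1,2.9,-0.8,0,0,0,0],[-1,2.9,-0.8,0,0,0,0],[-1,2.9,-0.8,0,0,0,0],[-1,0,0,0,0,0,0]]'
```

```text
t: 6.62
eef_pos: [0.4975, -0.204, 0.0813]
tool_rot: [0.0, 0.133, 0.991, -0.0]
contact_force: [-0.6, -0.0, -4.3]
gripper_width: 0.221
grasp_force: 89.0
```

The tip is about 20 mm into the bore with no force. Continuing.

```bash
python3 -m creep '[[-1,4.8,-1.3,0,0,0,0],[-1,4.8,-1.3,0,0,0,0],[-1,4.8,-1.3,0,0,0,0],[-1,0,0,0,0,0,0]]'
```

```text
t: 7.12
eef_pos: [0.5121, -0.208, 0.0813]
tool_rot: [0.0, 0.133, 0.991, -0.0]
contact_force: [1.0, -0.1, -4.1]
gripper_width: 0.221
grasp_force: 89.2
```

```bash
python3 -m creep '[[-1,4.8,-1.3,0,0,0,0],[-1,4.8,-1.3,0,0,0,0],[-1,4.8,-1.3,0,0,0,0],[-1,0,0,0,0,0,0]]'
```

```text
t: 7.62
eef_pos: [0.5264, -0.2119, 0.0814]
tool_rot: [0.0, 0.133, 0.991, -0.0]
contact_force: [0.1, -1.1, -4.1]
gripper_width: 0.221
grasp_force: 89.1
```

```bash
python3 -m creep '[[-1,2.9,-0.8,0,0,0,0],[-1,2.9,-0.8,0,0,0,0],[-1,1.9,-0.5,0,0,0,0],[-1,0,0,0,0,0,0]]'
```

```text
t: 8.12
eef_pos: [0.5338, -0.2139, 0.0813]
tool_rot: [0.0, 0.133, 0.991, -0.0]
contact_force: [1.0, -0.4, -4.6]
gripper_width: 0.221
grasp_force: 89.1
```

```bash
python3 -m creep '[[-1,1.9,-0.5,0,0,0,0],[-1,1.9,-0.5,0,0,0,0],[-1,1.9,-0.5,0,0,0,0],[-1,0,0,0,0,0,0]]'
```

```text
t: 8.62
eef_pos: [0.5395, -0.2154, 0.0813]
tool_rot: [0.0, 0.133, 0.991, -0.0]
contact_force: [-0.2, 0.1, -4.4]
gripper_width: 0.221
grasp_force: 89.1
```

```bash
python3 -m creep '[[-1,1,-0.25,0,0,0,0],[-1,1,-0.25,0,0,0,0],[-1,1,-0.25,0,0,0,0],[-1,0,0,0,0,0,0]]'
```

```text
t: 9.12
eef_pos: [0.5421, -0.2161, 0.0812]
tool_rot: [-0.0, 0.133, 0.991, 0.0]
contact_force: [-0.2, -0.3, -3.5]
gripper_width: 0.222
grasp_force: 89.2
```

```bash
python3 -m creep '[[-1,1,-0.25,0,0,0,0],[-1,0.5,-0.1,0,0,0,0],[-1,0,0,0,0,0,0]]'
```

```text
t: 9.5
eef_pos: [0.5424, -0.2161, 0.081]
tool_rot: [-0.001, 0.134, 0.991, 0.0]
contact_force: [-4.3, 1.3, -2.2]
gripper_width: 0.221
grasp_force: 89.4
```

Contact of 4.5 N at exactly the predicted shoulder position. One more small nudge, then hold.

```bash
python3 -m creep '[[-1,0.6,-0.15,0,0,0,0],[-1,0,0,0,0,0,0],[-1,0,0,0,0,0,0]]'
```

```text
t: 9.88
eef_pos: [0.5436, -0.2163, 0.081]
tool_rot: [-0.001, 0.133, 0.991, 0.0]
contact_force: [-3.9, 1.0, -2.6]
gripper_width: 0.218
grasp_force: 89.3
```

```bash
python3 -m creep '[[-1,0,0,1,0,0,0],[-1,0,0,1,0,0,0],[-1,0,0,1,0,0,0],[-1,0,0,2,0,0,0],[-1,0,0,0,0,0,0]]'; python3 -m creep '[[-1,0,0,5,0,0,0],[-1,0,0,5,0,0,0],[-1,0,0,5,0,0,0],[-1,0,0,5,0,0,0],[-1,0,0,0,0,0,0]]'
```

```text
t: 10.5
eef_pos: [0.5438, -0.2164, 0.0861]
tool_rot: [-0.001, 0.133, 0.991, 0.0]
contact_force: [-5.7, 1.5, -7.4]
gripper_width: 0.223
grasp_force: 88.7
t: 11.12
eef_pos: [0.5455, -0.217, 0.1073]
tool_rot: [0.001, 0.134, 0.991, -0.0]
contact_force: [0.5, -0.3, -7.4]
gripper_width: 0.222
grasp_force: 88.7
```

The spool is on the rod (+3 N of weight). Raising and carrying it to the stand.

```bash
python3 -m creep '[[-1,0,0,12,0,0,0],[-1,0,0,15,0,0,0],[-1,0,0,15,0,0,0],[-1,0,0,12,0,0,0],[-1,0,0,6,0,0,0]]'; python3 -m creep '[[-1,-3,20,0,0,0,0.02],[-1,-4,30,0,0,0,0.022],[-1,-4.5,30,0,0,0,0.022],[-1,-4.5,30,0,0,0,0.022],[-1,-4.5,30,0,0,0,0.022]]'; python3 -m creep '[[-1,-4.5,30,0,0,0,0.022],[-1,-4.5,30,0,0,0,0.022],[-1,-4.5,30,0,0,0,0.022],[-1,-4,30,0,0,0,0.022],[-1,-3,20,0,0,0,0.017]]';python3 -m creep '[[-1,0,0,0,0,0,0],[-1,0,0,0,0,0,0],[-1,0,0,0,0,0,0]]'
python3 - <<'E'
from h import *
from scipy.optimize import least_squares
print(get_obs()['eef_pos'])
for n in ['scene','side']:
    im,d,K,M=cam(n); np.savez(n+'3',im=im,d=d,K=K,M=M)
    P=cloud(d,K,M);x,y,h=P[...,0],P[...,1],P[...,2]
    m=(d>0)&(x>.525)&(x<.62)&(y>.02)&(y<.11)&(h>.112)&(h<.185); q=P[m]
    print(n,len(q),np.percentile(q,[1,50,99],axis=0).round(4).tolist())
    cv2.imwrite(f'pics/{n}3.png',cv2.resize((im[110:230,160:320] if n=='scene' else im[150:250,200:330])[...,::-1],None,fx=4.9,fy=4.9,interpolation=cv2.INTER_CUBIC))
E
```

```text
t: 11.75
eef_pos: [0.5448, -0.2167, 0.1675]
tool_rot: [0.001, 0.134, 0.991, -0.0]
contact_force: [0.4, 0.3, -8.5]
gripper_width: 0.222
grasp_force: 88.7
t: 12.38
eef_pos: [0.5229, -0.0745, 0.1659]
tool_rot: [-0.001, 0.079, 0.997, 0.0]
contact_force: [0.5, -0.5, -7.1]
gripper_width: 0.219
grasp_force: 88.8
t: 13.0
eef_pos: [0.5023, 0.0657, 0.166]
tool_rot: [-0.001, 0.026, 1.0, 0.0]
contact_force: [0.8, -1.4, -8.1]
gripper_width: 0.22
grasp_force: 88.7
t: 13.38
eef_pos: [0.5034, 0.0622, 0.1663]
tool_rot: [-0.0, 0.028, 1.0, -0.0]
contact_force: [-0.4, -0.6, -7.3]
gripper_width: 0.219
grasp_force: 88.9
[0.50343139 0.06216307 0.1662963 ]
scene 401 [[0.5259, 0.035, 0.1185], [0.5534, 0.048, 0.1491], [0.5906, 0.0764, 0.1663]]
side 668 [[0.526, 0.0534, 0.1237], [0.5551, 0.0742, 0.1467], [0.5913, 0.0859, 0.1654]]
```

View pics/side3.png

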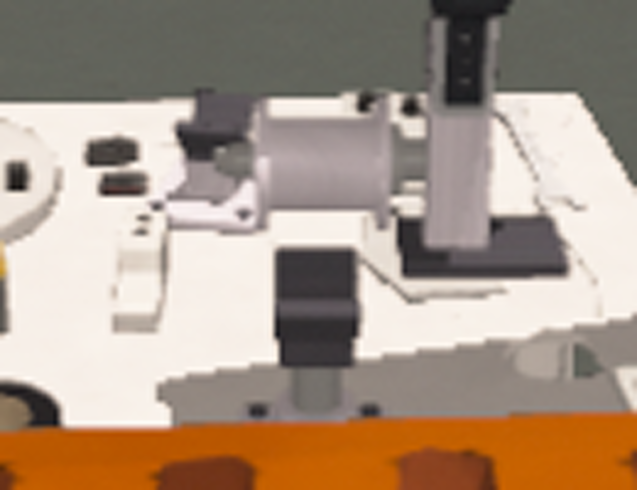

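The side crop shows the spool against the shoulder, level, with its hub (270–380) over the V block (275–357). Next I'll measure its offset from the stand in both clouds.

```bash
python3 - <<'E'
from h import *
from scipy.optimize import least_squares
a=np.radians(-3.2);u=np.array([np.cos(a),np.sin(a)]);v=np.array([-u[1],u[0]])
for n in ['scene','side']:
    z=np.load(n+'3.npz'); d=z['d']; P=cloud(d,z['K'],z['M']); 
    z0=np.load(n+'.npz'); P0=cloud(z0['d'],z0['K'],z0['M'])
    def fr(P): D=P[...,:2]-[.553,.0616]; return np.stack([D@u,D@v,P[...,2]],-1)
    Q=fr(P); Q0=fr(P0)
    b=lambda Q,h0,h1,w=.045:Q[(abs(Q[...,0])<w)&(abs(Q[...,1])<.04)&(Q[...,2]>h0)&(Q[...,2]<h1)]
    q=b(Q,.115,.175); r=np.hypot(q[:,1],q[:,2]-.142)
    f=q[(r>.021)&(r<.03)&(q[:,0]>-.035)&(q[:,0]<.035)]; print(n,'flange hist',np.histogram(f[:,0],bins=np.arange(-.036,.037,.003)))
    hb=q[(abs(q[:,0])<.016)&(r<.023)]
    fn=lambda p:np.hypot(hb[:,1]-p[0]-p[2]*hb[:,0],hb[:,2]-p[1]-p[3]*hb[:,0])-.018
    s=least_squares(fn,[0,.142,0,0],loss='soft_l1',f_scale=.001); print('hub y,z,slopes',s.x.round(4),len(hb))
    V=b(Q0,.06,.105); print('V ext',np.percentile(V,[1,99],axis=0).round(4).tolist())
E
```

```text
scene flange hist (array([ 0,  0,  0, 25, 34, 11,  0,  0,  0,  0,  0,  0,  0,  0,  0,  0,  0,
        0, 24, 34, 14,  0,  0,  0]), array([-3.60000000e-02, -3.30000000e-02, -3.00000000e-02, -2.70000000e-02,
       -2.40000000e-02, -2.10000000e-02, -1.80000000e-02, -1.50000000e-02,
       -1.20000000e-02, -9.00000000e-03, -6.00000000e-03, -3.00000000e-03,
        3.46944695e-17,  3.00000000e-03,  6.00000000e-03,  9.00000000e-03,
        1.20000000e-02,  1.50000000e-02,  1.80000000e-02,  2.10000000e-02,
        2.40000000e-02,  2.70000000e-02,  3.00000000e-02,  3.30000000e-02,
        3.60000000e-02]))
hub y,z,slopes [ 1.000e-04  1.405e-01 -7.300e-03 -8.000e-04] 158
V ext [[-0.0156, -0.0261, 0.0627], [0.0174, 0.0254, 0.096]]
side flange hist (array([ 0,  0,  0,  3, 51, 31,  0,  0,  0,  0,  0,  0,  0,  0,  0,  0,  0,
        0,  0, 56, 26,  0,  0,  0]), array([-3.60000000e-02, -3.30000000e-02, -3.00000000e-02, -2.70000000e-02,
       -2.40000000e-02, -2.10000000e-02, -1.80000000e-02, -1.50000000e-02,
       -1.20000000e-02, -9.00000000e-03, -6.00000000e-03, -3.00000000e-03,
        3.46944695e-17,  3.00000000e-03,  6.00000000e-03,  9.00000000e-03,
        1.20000000e-02,  1.50000000e-02,  1.80000000e-02,  2.10000000e-02,
        2.40000000e-02,  2.70000000e-02,  3.00000000e-02,  3.30000000e-02,
        3.60000000e-02]))
hub y,z,slopes [-0.0027  0.1401 -0.006  -0.0116] 323
V ext [[-0.0152, -0.0238, 0.0629], [0.018, 0.0285, 0.0954]]
```

Offsets are small, so I'll shift +1 mm in x and +1.5 mm in y. Then I'll lower, feeling for the saddle from about 8 mm above.

```bash
python3 -m creep '[[-1,1,1.5,-8,0,0,0],[-1,0,0,-9,0,0,0],[-1,0,0,-8,0,0,0],[-1,0,0,-5,0,0,0],[-1,0,0,0,0,0,0]]'; python3 -m creep '[[-1,0,0,-2,0,0,0],[-1,0,0,-2,0,0,0],[-1,0,0,0,0,0,0],[-1,0,0,0,0,0,0]]'
```

```text
t: 14.1
eef_pos: [0.5041, 0.0648, 0.1358]
tool_rot: [-0.0, 0.027, 1.0, -0.0]
contact_force: [0.9, 0.4, -6.8]
gripper_width: 0.224
grasp_force: 88.9
t: 14.6
eef_pos: [0.5045, 0.0649, 0.1324]
tool_rot: [0.0, 0.027, 1.0, 0.0]
contact_force: [-0.5, 0.4, -6.5]
gripper_width: 0.224
grasp_force: 88.9
```

```bash
python3 -m creep '[[-1,0,0,-1,0,0,0],[-1,0,0,-1,0,0,0],[-1,0,0,-1,0,0,0],[-1,0,0,0,0,0,0]]'
```

```text
t: 15.1
eef_pos: [0.5043, 0.0648, 0.1292]
tool_rot: [-0.0, 0.027, 1.0, -0.0]
contact_force: [0.1, 1.3, -6.9]
gripper_width: 0.223
grasp_force: 88.9
```

```bash
python3 -m creep '[[-1,0,0,-1,0,0,0],[-1,0,0,-1,0,0,0],[-1,0,0,-1,0,0,0],[-1,0,0,0,0,0,0]]'
```

```text
t: 15.6
eef_pos: [0.5043, 0.0648, 0.1262]
tool_rot: [-0.0, 0.027, 1.0, -0.0]
contact_force: [-0.4, -0.9, -6.8]
gripper_width: 0.219
grasp_force: 88.9
```

```bash
python3 -m creep '[[-1,0,0,-0.7,0,0,0],[-1,0,0,0,0,0,0],[-1,0,0,0,0,0,0]]'
```

```text
t: 15.98
eef_pos: [0.5044, 0.0649, 0.1256]
tool_rot: [0.0, 0.027, 1.0, 0.0]
contact_force: [-0.5, -0.6, -7.1]
gripper_width: 0.222
grasp_force: 88.9
```

```bash
python3 -m creep '[[-1,0,0,-0.7,0,0,0],[-1,0,0,0,0,0,0],[-1,0,0,0,0,0,0]]'
```

```text
t: 16.35
eef_pos: [0.5044, 0.0649, 0.1249]
tool_rot: [-0.0, 0.027, 1.0, 0.0]
contact_force: [-1.0, -0.6, -7.3]
gripper_width: 0.219
grasp_force: 88.9
```

```bash
python3 -m creep '[[-1,0,0,-0.7,0,0,0],[-1,0,0,0,0,0,0],[-1,0,0,0,0,0,0]]'
```

```text
t: 16.73
eef_pos: [0.5044, 0.0647, 0.1242]
tool_rot: [0.0, 0.028, 1.0, -0.0]
contact_force: [-0.9, -0.8, -5.7]
gripper_width: 0.224
grasp_force: 89.2
```

```bash
python3 -m creep '[[-1,0,0,-0.7,0,0,0],[-1,0,0,0,0,0,0],[-1,0,0,0,0,0,0]]'
```

```text
t: 17.1
eef_pos: [0.5045, 0.065, 0.1236]
tool_rot: [0.0, 0.027, 1.0, 0.0]
contact_force: [-0.8, -0.0, -5.3]
gripper_width: 0.226
grasp_force: 89.3
```

```bash
python3 -m creep '[[-1,0,0,-0.7,0,0,0],[-1,0,0,0,0,0,0],[-1,0,0,0,0,0,0]]'
```

```text
t: 17.48
eef_pos: [0.5045, 0.065, 0.1228]
tool_rot: [0.0, 0.027, 1.0, 0.0]
contact_force: [-0.5, -0.5, -4.0]
gripper_width: 0.224
grasp_force: 89.4
```

Contact came at the predicted height and the load is back to the arbor's weight alone. Pausing, and checking the seat by depth.

```bash
python3 -m creep '[[-1,0,0,-0.2,0,0,0],[-1,0,0,0,0,0,0],[-1,0,0,0,0,0,0],[-1,0,0,0,0,0,0],[-1,0,0,0,0,0,0]]'; python3 -m creep '[[-1,0,0,0,0,0,0],[-1,0,0,0,0,0,0],[-1,0,0,0,0,0,0]]'
python3 - <<'E'
from h import *
from scipy.optimize import least_squares
a=np.radians(-3.2);u=np.array([np.cos(a),np.sin(a)]);v=np.array([-u[1],u[0]])
for n in ['scene','side']:
    im,d,K,M=cam(n); P=cloud(d,K,M); D=P[...,:2]-[.553,.0616]; Q=np.stack([D@u,D@v,P[...,2]],-1)
    q=Q[(abs(Q[...,0])<.04)&(abs(Q[...,1])<.04)&(Q[...,2]>.075)&(Q[...,2]<.135)]; r=np.hypot(q[:,1],q[:,2]-.099)
    f=q[(r>.0225)&(r<.03)&(abs(q[:,0])<.033)&(q[:,2]>.1)]
    for sgn in(-1,1): print(n,np.percentile(f[f[:,0]*sgn>.012][:,0],[2,98]).round(4))
    hb=q[(abs(q[:,0])<.015)&(r<.022)&(q[:,2]>.103)]
    s=least_squares(lambda p:np.hypot(hb[:,1]-p[0]-p[2]*hb[:,0],hb[:,2]-p[1]-p[3]*hb[:,0])-.018,[0,.099,0,0],loss='soft_l1',f_scale=.001); print('hub',s.x.round(4),len(hb))
    if n=='side': cv2.imwrite('pics/side4.png',cv2.resize(im[160:260,210:330][...,::-1],None,fx=5,fy=5,interpolation=cv2.INTER_CUBIC))
E
```

```text
t: 18.1
eef_pos: [0.5044, 0.0649, 0.1226]
tool_rot: [0.0, 0.027, 1.0, -0.0]
contact_force: [-0.1, 1.3, -5.2]
gripper_width: 0.22
grasp_force: 89.4
t: 18.48
eef_pos: [0.5044, 0.0649, 0.1226]
tool_rot: [0.0, 0.027, 1.0, 0.0]
contact_force: [-1.0, -0.3, -5.0]
gripper_width: 0.22
grasp_force: 89.4
scene [-0.0255 -0.0186]
scene [0.0194 0.0265]
hub [ 0.0028  0.0986 -0.0457 -0.001 ] 94
side [-0.0231 -0.0189]
side [0.0216 0.0255]
hub [-0.0003  0.098  -0.0133 -0.0118] 173
```

View pics/side4.png

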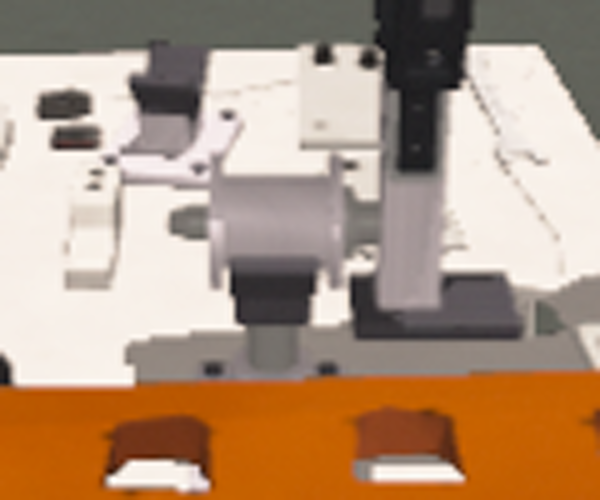

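The side crop shows the spool seated in the V with the rod through it, measured at z=0.0985 and centred. A little more pause, sampling the force.

```bash
python3 - <<'E'
from h import *
F=[]
for _ in range(12): read_camera('scene'); o=get_obs(); F.append(np.r_[o['contact_force'],o['torque']])
print(np.mean(F,0).round(2),np.std(F,0).round(2),o['t'])
E
python3 -m creep '[[-1,-1,0.05,0,0,0,0],[-1,-2,0.1,0,0,0,0],[-1,-3,0.2,0,0,0,0],[-1,0,0,0,0,0,0]]'
```

```text
[-0.09  0.13 -4.56  0.02  0.04  0.01] [0.73 0.42 0.44 0.02 0.03 0.03] 19.175
t: 19.68
eef_pos: [0.498, 0.0653, 0.1226]
tool_rot: [-0.0, 0.027, 1.0, 0.0]
contact_force: [0.5, -0.4, -3.7]
gripper_width: 0.222
grasp_force: 89.3
```

The rod is free, with no lateral force. Drawing it out along the bore.

```bash
python3 -m creep '[[-1,-4,0.2,0,0,0,0],[-1,-4,0.2,0,0,0,0],[-1,-4,0.25,0,0,0,0],[-1,-4,0.2,0,0,0,0],[-1,0,0,0,0,0,0]]'
```

```text
t: 20.3
eef_pos: [0.482, 0.0661, 0.1226]
tool_rot: [-0.0, 0.027, 1.0, 0.0]
contact_force: [0.7, 0.8, -5.1]
gripper_width: 0.22
grasp_force: 89.3
```

```bash
python3 -m creep '[[-1,-5,0.3,0,0,0,0],[-1,-5,0.3,0,0,0,0],[-1,-5,0.3,0,0,0,0],[-1,-5,0.2,0,0,0,0],[-1,0,0,0,0,0,0]]'
```

```text
t: 20.92
eef_pos: [0.4619, 0.0672, 0.1226]
tool_rot: [-0.0, 0.027, 1.0, 0.0]
contact_force: [0.1, -0.3, -3.8]
gripper_width: 0.222
grasp_force: 89.3
```

```bash
python3 -m creep '[[-1,-6,0.3,0,0,0,0],[-1,-6,0.3,0,0,0,0],[-1,-6,0.3,0,0,0,0],[-1,-6,0.3,0,0,0,0],[-1,0,0,0,0,0,0]]'
```

```text
t: 21.55
eef_pos: [0.4378, 0.0684, 0.1226]
tool_rot: [-0.0, 0.027, 1.0, 0.0]
contact_force: [-0.2, 0.1, -4.7]
gripper_width: 0.224
grasp_force: 89.3
```

```bash
python3 -m creep '[[-1,-4,0.2,0,0,0,0],[-1,-4,0.2,0,0,0,0],[-1,0,0,0,0,0,0]]'
```

```text
t: 21.92
eef_pos: [0.43, 0.0687, 0.1225]
tool_rot: [-0.0, 0.027, 1.0, -0.0]
contact_force: [0.8, -0.2, -6.0]
gripper_width: 0.224
grasp_force: 89.3
```

```bash
python3 -m creep '[[-1,0,-20,0,0,0,0],[-1,2,-30,0,0,0,0],[-1,20,-30,0,0,0,0],[-1,28,-28,0,0,0,0],[-1,25,-10,0,0,0,0]]'; python3 -m creep '[[-1,0,0,-15,0,0,0],[-1,0,0,-20,0,0,0],[-1,0,0,-12,0,0,0],[-1,0,0,-6,0,0,0],[-1,0,0,0,0,0,0]]'
```

```text
t: 22.55
eef_pos: [0.5064, -0.0514, 0.1227]
tool_rot: [0.0, 0.029, 1.0, -0.0]
contact_force: [0.2, 0.8, -3.9]
gripper_width: 0.224
grasp_force: 89.2
t: 23.18
eef_pos: [0.5051, -0.0491, 0.0694]
tool_rot: [-0.0, 0.027, 1.0, -0.0]
contact_force: [0.7, -0.5, -4.6]
gripper_width: 0.225
grasp_force: 89.1
```

```bash
python3 -m creep '[[-1,0,0,-1.5,0,0,0],[-1,0,0,-1.5,0,0,0],[-1,0,0,-1.2,0,0,0],[-1,0,0,0,0,0,0]]'
```

```text
t: 23.68
eef_pos: [0.5054, -0.0492, 0.0654]
tool_rot: [-0.0, 0.027, 1.0, 0.0]
contact_force: [0.0, -0.4, -5.5]
gripper_width: 0.222
grasp_force: 89.1
```

```bash
python3 -m creep '[[-1,0,0,-0.9,0,0,0],[-1,0,0,-0.7,0,0,0],[-1,0,0,0,0,0,0],[-1,0,0,0,0,0,0]]'
```

```text
t: 24.18
eef_pos: [0.5054, -0.0492, 0.0638]
tool_rot: [-0.0, 0.027, 1.0, 0.0]
contact_force: [0.2, -0.6, -4.5]
gripper_width: 0.219
grasp_force: 89.2
```

```bash
python3 -m creep '[[-1,0,0,-0.7,0,0,0],[-1,0,0,0,0,0,0],[-1,0,0,0,0,0,0]]'
```

```text
t: 24.55
eef_pos: [0.5055, -0.0492, 0.0636]
tool_rot: [0.0, 0.027, 1.0, 0.0]
contact_force: [-2.9, 0.8, 5.0]
gripper_width: 0.224
grasp_force: 90.7
```

The arbor is standing. Release and retreat straight up.

```bash
python3 -m creep '[[1,0,0,0,0,0,0],[1,0,0,0,0,0,0],[1,0,0,0,0,0,0],[1,0,0,0,0,0,0],[1,0,0,0,0,0,0]]'; python3 -m creep '[[1,0,0,15,0,0,0],[1,0,0,30,0,0,0],[1,0,0,40,0,0,0],[1,0,0,50,0,0,0],[1,0,0,50,0,0,0]]'; python3 -m creep '[[1,0,0,15,0,0,0],[1,0,0,0,0,0,0],[1,0,0,0,0,0,0]]'
python3 - <<'E'
from h import *
im,d,K,M=cam('wrist'); P=cloud(d,K,M); x,y,h=P[...,0],P[...,1],P[...,2]
q=P[(d>0)&(x>.47)&(x<.54)&(y>-.09)&(y<0)&(h>.094)&(h<.106)]; r=cv2.minAreaRect(q[:,:2].astype(np.float32)*1000); print('handletop',r,q[:,2].mean())
q=P[(d>0)&(x>.51)&(x<.6)&(y>.02)&(y<.11)&(h>.1)&(h<.14)]; print('spool',np.percentile(q,[1,50,99],axis=0).round(4).tolist(),cv2.minAreaRect(q[:,:2].astype(np.float32)*1000))
cv2.imwrite('pics/w5.png',cv2.resize(im[...,::-1],(800,600)))
E
```

```text
t: 25.18
eef_pos: [0.5054, -0.0492, 0.0631]
tool_rot: [-0.0, 0.027, 1.0, -0.0]
contact_force: [0.6, -0.8, -0.3]
gripper_width: 1.001
grasp_force: 0.0
t: 25.8
eef_pos: [0.505, -0.0495, 0.2506]
tool_rot: [0.0, 0.028, 1.0, 0.0]
contact_force: [1.0, 1.0, -0.3]
gripper_width: 1.006
grasp_force: 0.0
t: 26.18
eef_pos: [0.5044, -0.0491, 0.2618]
tool_rot: [-0.001, 0.027, 1.0, -0.0]
contact_force: [-0.5, 0.1, -1.4]
gripper_width: 1.0
grasp_force: 0.0
handletop ((503.74700927734375, -48.411190032958984), (18.986413955688477, 23.51288414001465), 87.2794418334961) 0.100407529947971
spool [[0.5279, 0.0365, 0.1009], [0.5528, 0.0572, 0.1156], [0.5782, 0.0838, 0.1257]] ((553.6843872070312, 61.413787841796875), (51.31841278076172, 50.51404571533203), 86.51395416259766)
```

View pics/w5.png

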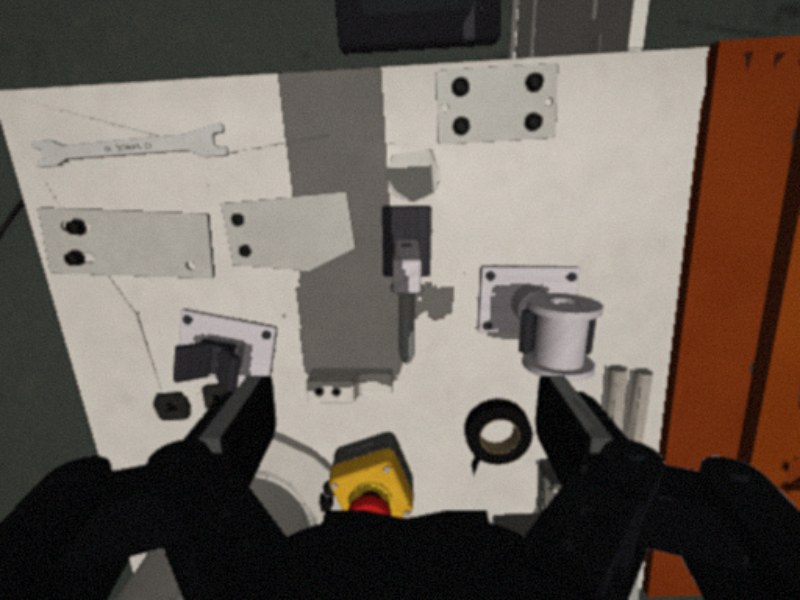

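The wrist picture shows the spool seated on the stand at (560,335), the arbor upright at (407,265) and the bystanders in place. The shoulder is about 127 mm from the spool centre.

```bash
python3 -c "
from station import *
print(hand_in())"
```

```text
the job is handed in; nothing more can be done
None
```

The job is handed in, with no verdict returned: at my last look the spool rested level and centred in the stand's V, the rod was fully out, the arbor stood upright on the cart top, and the bystanders looked undisturbed.

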